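# Set out a glaze line blend in order of shade

## Task

On the ware board the two parent test tiles of a glaze blend, plain white and blackish navy, already stand at the two ends; stand the four blue tiles in between on the four empty pencilled squares, one to a square, so that the row deepens step by step from the white tile to the navy one. Stand each upright in the middle of its square, square to the board with its broad faces parallel to those of the end tiles, and let none fall over. Set them down rather than dropping them, as they chip, and leave the end tiles and the brush mug, paint jar and bowl where they are.

Things in the scene. Friction and masses are not known exactly. Their poses are not given: they have to be found in the camera images.
- board: Fixed plywood ware board, 100 (x) x 420 (y) mm, level top 27 mm above the table; origin at table height under its centre, z up. Six pencilled 56 mm squares in a row along its y axis at x = 0, centres at y = -160, -96, -32, 32, 96, 160 mm. The end tiles stand on the two outermost (which is at which end varies: read it); the four inner ones are empty, to be filled.
- end_white: White glazed test tile, loose, 0.11 kg. On one outermost square, the light end of the row; leave it there. Upside-down T: foot 44 (x) x 48 (y) x 8 mm, an upright slab 9 mm thick (x) x 48 wide (y) on its middle, 75 mm high in all; both faces alike, slab can be gripped across its thickness. Origin: centre of the underside; x normal to the broad faces, y along the width, z up.
- end_navy: Blackish navy, nearly black, glazed test tile, loose, 0.11 kg. On the other outermost square, the dark end; leave it there. Upside-down T: foot 44 (x) x 48 (y) x 8 mm, an upright slab 9 mm thick (x) x 48 wide (y) on its middle, 75 mm high in all; both faces alike, slab can be gripped across its thickness. Origin: centre of the underside; x normal to the broad faces, y along the width, z up.
- tile_pale: Pale sky-blue glazed test tile, loose, 0.11 kg. Lightest of the four blues: goes next to white. Starts on the table. Upside-down T: foot 44 (x) x 48 (y) x 8 mm, an upright slab 9 mm thick (x) x 48 wide (y) on its middle, 75 mm high in all; both faces alike, slab can be gripped across its thickness. Origin: centre of the underside; x normal to the broad faces, y along the width, z up.
- tile_light: Light mid-blue glazed test tile, loose, 0.11 kg. Second lightest: second from white. Starts on the table. Upside-down T: foot 44 (x) x 48 (y) x 8 mm, an upright slab 9 mm thick (x) x 48 wide (y) on its middle, 75 mm high in all; both faces alike, slab can be gripped across its thickness. Origin: centre of the underside; x normal to the broad faces, y along the width, z up.
- tile_mid: Strong cobalt-blue glazed test tile, loose, 0.11 kg. Third: second from navy. Starts on the table. Upside-down T: foot 44 (x) x 48 (y) x 8 mm, an upright slab 9 mm thick (x) x 48 wide (y) on its middle, 75 mm high in all; both faces alike, slab can be gripped across its thickness. Origin: centre of the underside; x normal to the broad faces, y along the width, z up.
- tile_deep: Deep dark-blue glazed test tile, loose, 0.11 kg. Darkest of the four: goes next to navy. Starts on the table. Upside-down T: foot 44 (x) x 48 (y) x 8 mm, an upright slab 9 mm thick (x) x 48 wide (y) on its middle, 75 mm high in all; both faces alike, slab can be gripped across its thickness. Origin: centre of the underside; x normal to the broad faces, y along the width, z up.
- brush_mug: Bystander: terracotta mug, 74 mm across at the rim, 95 mm high, with three brushes reaching to 200 mm; origin at the centre of its underside. Leave alone.
- paint_jar: Bystander: lidded yellow paint jar, 62 mm across, 62 mm high; origin at the centre of its underside. Leave alone.
- bowl: Bystander: white bowl, 110 mm across, 45 mm high; origin at the centre of its underside. Leave alone.
Not all that is in view belongs to the job. What is shaped like the tile_pale but red is not meant. Leave any green look-alike of the tile_light alone.

How it is judged:
By the outcome, as a careful person would: the job done as asked, in the order asked, and still so for the second after the job is handed in, with the robot touching nothing.
It also fails if it takes over 93 s, if anything falls off the work surface, if the arm or the gripper's body presses on something with over 40 N, if the wrist force passes 120 N, or if a joint passes its speed limit or range.

## Robot

A 7-joint arm with a two-finger parallel gripper is mounted at the origin on the work surface. World frame = base frame: x ahead of the robot, y to its left, z up, the work surface at z = 0. Lengths are in m, angles in degrees, forces in N, time in s.
With the tool pointing down it reaches from about 0.35 to 0.9 m from the base axis. Payload 8.1 kg.
Tool frame: the origin (TCP) lies midway between the tips of the shut fingers; the grasp point (between the pads) lies 19 mm behind it; z points along the fingers, y is the direction in which the jaws open and shut (so a half turn about z gives the same grasp; the last joint's range is limited). The gripper opens to 85 mm and grips with 20 to 120 N. Pads are 22 mm wide; open, the fingers measure 114 mm over their backs; the gripper's body (76 mm by 85 mm) begins 54 mm behind the grasp point. The pads swing forward as they close: fully open they stand 13 mm farther back than shut.
Start: joints at [62.762, 24.895, 1.432, 90.138, -0.665, 64.973, -4.303], TCP at [0.228, -0.582, 0.231] pointing down, gripper open.
Joint ranges: [-149.89, 149.89], [-25.12, 119.58], [-72.63, 75.52], [4.76, 147.25], [-75.54, 255.54], [6.69, 114.76], [-157.13, 157.13]. Speed limits (degrees/s): [127.2, 127.2, 172.46, 172.46, 180, 180, 180].

## Interface

Orientations are given as [roll, pitch, yaw] about the fixed x, y, z axes, in that order (R = Rz(yaw) Ry(pitch) Rx(roll)).
In Python, from cell import observe, eyes, workorder gives the robot as it stands. The module is installed in compiled form; this text tells all that it offers.
- The arm moves only by the tool drive_tool, never from a script. Its argument "motion" is a list of rows, each an object of numbers: "tx", "ty", "tz": the shift along the tool's x, y, z in mm; "spin": the turn about the tool's z in degrees. A call has 1 to 10 rows; each row shifts and turns the commanded pose from where the row before left it, along the tool's axes as they then stand; what a row does not reach is not made up. A row lasts 1/8 s, in which the tool goes at most 62.5 mm and 10.7 degrees, less where a joint would pass 70% of its speed; a pose out of reach is approached as far as the arm can. A call is refused whole if a number of a shift passes 62.5 or a number of a turn 10.7, either way. A call with a gripper value outside its range is refused whole. "hand" is the opening, from 0 (shut) to 1 (fully open), set as the call begins (left out, the last holds). The fingers move at their own pace and stop on an object; "force" is the grip in N (left out, the last holds). Time passes only in rows, so rows that do not move let the fingers close. It gives the time, the measured TCP pose, the force and the opening at its end, in the units of the state.
- observe(): the state, without advancing time (a new reading comes with each control period).
- eyes.snapshot(name): name is "side" or "top" or "wrist"; returns (picture, depth): 480x640x3 uint8, red, green, blue; 480x640 float32, m along the optical axis (not along the pixel's ray), 0 where there is no reading.
- eyes.camera_model(name): a dict with "vertical_fov" (degrees; the focal length in pixels is half the picture's height over the tangent of half this angle, whatever the lens; pixels are square), "cx", "cy" (the principal point, pixels), "eye" and "attitude" of the camera in the world; the wrist camera has in their place "T_tool_cam" (4x4, takes a point from camera to tool coordinates, whose origin is the TCP and whose axes are the flange's). Camera axes: x right, y up, looking along -z (the intrinsics and any distortion apply to the point x, -y, -z); pixel columns grow to the right and rows downward; lengths in m; the calibration is good to about 2 mm. A picture is of the moment at which its call begins: read the wrist's pose just before it. camera_model takes no time and is no camera call.
- workorder.job_done(): hands the job in, once; it reports no verdict.
Trained networks look in the newest picture that a camera, given by its name, has taken for a name from the list of things; names that differ only in an ending like _2 or _b are one class to them, and where a whole thing is asked for, a point or a joint stands for the part that bears it (a point fixed in the world has none). Each returns a list of dicts, best first, with "confidence" (0 to 1); they miss things now and then, are a little off and sometimes report something else, mostly with a low value. They report only what shows in the picture. A call takes as long as a camera call. They do not tell look-alikes from the thing itself.
- eyes.look_for(thing, camera): "xy" ([column, row] in pixels, amid what is visible of it).
- eyes.spot_point(thing, camera): "xy" ([column, row] in pixels: a listed point, or the origin of a listed thing).
The state is a dict: "time": time; "joint_pos": joint angles; "joint_velocities": joint speeds; "effort": joint torques, N m; "ee_pos": TCP position; "eef_rot": TCP orientation; "contact_force": force on the tool from outside, world axes, zero at the start; "moment": the same for the moment, N m; "width": finger opening in m.
Only numpy, scipy, OpenCV 4.12 (cv2) and the standard library are available. Lean on these libraries where they do the work, as an engineer would, in place of code of your own. Each camera call takes 0.05 s, during which the arm holds its last target. There are 200 camera calls.

## Working session

There is one attempt and no reset: what is moved stays moved. The work goes in short steps, Python scripts to look and compute and a tool call to move; the robot and the scene stay as the last step left them, time stands still between calls to the robot, and variables do not carry over. Pictures are saved under pics/ and viewed, about 12 in all and at most 16, crops included, and the job is handed in when it is done.

Besides the shell and the picture viewer there is one more tool, called as name([rows], argument=value, ...), one row to a line, values as JSON. drive_tool: Moves the arm, as the interface text tells. Its arguments: {"type":"object","properties":{"motion":{"type":"array"},"hand":{"type":"number"},"force":{"type":"number"}},"required":["motion"]}

```bash
mkdir -p pics; cat > h.py <<'E'
import numpy as np, cv2
from cell import observe, eyes, workorder
from scipy.spatial.transform import Rotation as R
def snap(n,save=None):
    s=observe(); p,d=eyes.snapshot(n)
    if save: cv2.imwrite('pics/'+save,p[:,:,::-1])
    return s,p,d
E
python3 - <<'E'
from h import *
for n in ['side','top']:
    snap(n,n+'0.png'); print(n,eyes.camera_model(n))
print(eyes.camera_model('wrist')); print(observe())
E
```

```text
side {'vertical_fov': 44.29650643736528, 'cx': 312.79414898478007, 'cy': 243.27046856340996, 'eye': array([0.03490311, 0.92611701, 0.93504288]), 'attitude': array([  49.58719418,   -1.17408996, -149.70433002])}
top {'vertical_fov': 57.30437839914806, 'cx': 319.78484575219034, 'cy': 239.85968119786097, 'eye': array([ 0.43550166, -0.01868325,  1.18636128]), 'attitude': array([  4.26425379,   0.17698605, -91.27356014])}
{'vertical_fov': 64.68214490121082, 'cx': 317.36588476468916, 'cy': 244.86027200981817, 'T_tool_cam': array([[ 5.97568488e-04,  9.55655457e-01,  2.94486484e-01,
         7.52258719e-02],
       [ 9.99999600e-01, -7.67274536e-04,  4.60740498e-04,
        -9.16194165e-04],
       [ 6.66261152e-04,  2.94486091e-01, -9.55655533e-01,
        -1.41063064e-01],
       [ 0.00000000e+00,  0.00000000e+00,  0.00000000e+00,
         1.00000000e+00]])}
{'time': 0.1, 'joint_pos': array([62.76191601, 24.93219947,  1.43103236, 90.18434414, -0.66499576,
       64.97386486, -4.30372696]), 'joint_velocities': array([-0.02087692, -0.06695907,  0.01286824, -0.12173524, -0.06140398,
        0.00909545,  0.11418863]), 'effort': array([ 4.07598069e-03, -6.71752739e+01,  1.02839671e+00, -3.16904247e+01,
        1.58457505e-02,  7.17933930e-03, -6.32425167e-05]), 'ee_pos': array([ 0.22742016, -0.58166082,  0.23060422]), 'eef_rot': array([-1.79918220e+02,  7.19454126e-03,  2.13544553e+01]), 'contact_force': array([-0.62703743,  0.28710114, -0.27350079]), 'moment': array([-0.02529915, -0.00994429, -0.02250438]), 'width': 0.08504562043063632}
```

View pics/top0.png

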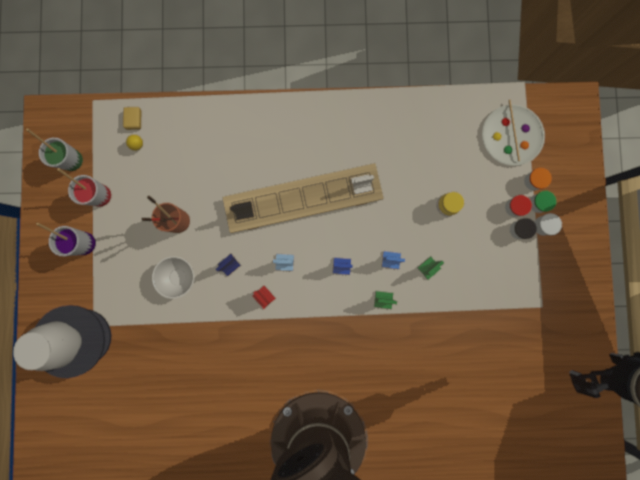

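View pics/side0.png

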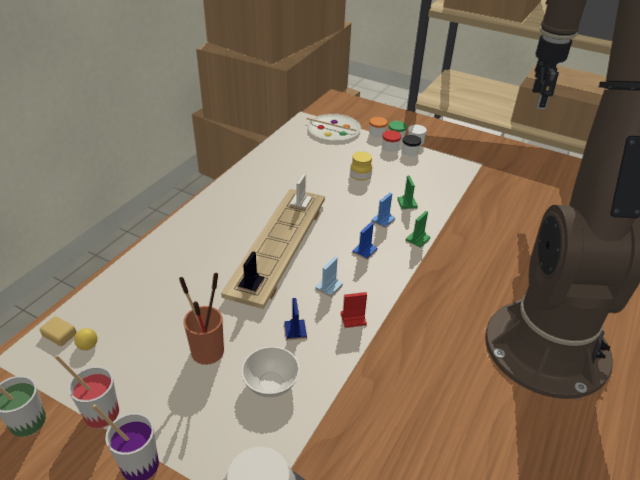

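The top view shows navy (243,210) and white (361,184) at the ends of the board. The tiles are deep (228,265), pale (284,262), mid (342,266) and light (391,260). The red (264,297) and green (430,268; 385,300) ones are look-alikes, to be left alone.

```bash
cat >> h.py <<'E'
def cloud(n,s,d):
    m=eyes.camera_model(n); f=240/np.tan(np.radians(m['vertical_fov']/2))
    v,u=np.mgrid[:480,:640]; P=np.stack([(u-m['cx'])/f*d,-(v-m['cy'])/f*d,-d],-1).astype(float)
    if n=='wrist':
        T=m['T_tool_cam']; P=P@T[:3,:3].T+T[:3,3]
        r,t=R.from_euler('xyz',s['eef_rot'],degrees=True).as_matrix(),s['ee_pos']
    else: r,t=R.from_euler('xyz',m['attitude'],degrees=True).as_matrix(),m['eye']
    P=P@r.T+t; P[d==0]=np.nan
    return P
def slab(P,c,top=.062,hi=.082,rad=.045,z0=0):
    "slab centre, width direction (deg), extents from points near c whose height is in the slab's top"
    k=(np.hypot(P[...,0]-c[0],P[...,1]-c[1])<rad)&(P[...,2]>z0+top)&(P[...,2]<z0+hi)
    q=P[k][:,:2]
    if len(q)<8: return len(q)
    (cx,cy),(w,h),a=cv2.minAreaRect((q*1000).astype(np.float32))
    if w<h: w,h,a=h,w,a+90
    return len(q),np.round([cx,cy],1),'wh',round(w,1),round(h,1),'ang',round((a+90)%180-90,1),'z',np.round(np.median(P[k][:,2])*1000,1)
E
python3 - <<'E'
from h import *
s,p,d=snap('top'); P=cloud('top',s,d)
for n,(u,v) in dict(deep=(228,265),pale=(284,262),mid=(342,266),light=(391,260),navy=(243,210),white=(361,184),mug=(170,218),bowl=(173,278),jar=(452,203),red=(264,297)).items():
    c=P[v,u]; z0=.027 if n in('navy','white') else 0
    print(n,c.round(3),slab(P,c[:2],z0=z0))
for uv in [(224,200),(374,166),(382,199),(233,231),(304,205)]: print(uv,P[uv[1],uv[0]].round(3))
b=(abs(P[...,2]-.027)<.006)&(P[...,0]>.4)&(P[...,0]<.65)&(abs(P[...,1])<.3)
n,l,st,_=cv2.connectedComponentsWithStats(b.astype(np.uint8)); i=1+st[1:,4].argmax()
print(st[i],cv2.minAreaRect((P[l==i][:,:2]*1000).astype(np.float32)))
E
```

```text
deep [0.461 0.225 0.033] (82, array([463.9, 229. ]), 'wh', 48.4, 9.4, 'ang', -50.6, 'z', np.float64(75.7))
pale [0.464 0.075 0.076] (69, array([467.1,  79.5]), 'wh', 46.5, 8.6, 'ang', 84.7, 'z', np.float64(75.6))
mid [ 0.451 -0.072  0.074] (71, array([453.7, -73.1]), 'wh', 48.2, 8.9, 'ang', 84.1, 'z', np.float64(76.1))
light [ 0.464 -0.198  0.061] (75, array([ 466.9, -205.8]), 'wh', 47.6, 8.9, 'ang', 81.8, 'z', np.float64(75.7))
navy [0.602 0.18  0.057] (88, array([606.2, 184. ]), 'wh', 49.1, 9.8, 'ang', -79.7, 'z', np.float64(102.3))
white [ 0.663 -0.127  0.059] (85, array([ 668.7, -129.8]), 'wh', 47.5, 10.1, 'ang', -78.0, 'z', np.float64(102.4))
mug [0.581 0.36  0.086] (145, array([585.2, 365.5]), 'wh', 68.6, 68.1, 'ang', 35.5, 'z', np.float64(73.5))
bowl [0.43  0.379 0.006] 0
jar [ 0.607 -0.36   0.062] (239, array([ 612. , -362.4]), 'wh', 52.4, 51.1, 'ang', -1.4, 'z', np.float64(63.9))
red [0.376 0.131 0.038] (80, array([375.3, 136.8]), 'wh', 46.7, 9.5, 'ang', 40.9, 'z', np.float64(76.0))
(224, 200) [0.634 0.236 0.028]
(374, 166) [ 0.716 -0.166  0.03 ]
(382, 199) [ 0.632 -0.189 -0.001]
(233, 231) [0.551 0.213 0.027]
(304, 205) [0.616 0.023 0.025]
[ 222  191  162   42 3329] ((636.922607421875, 26.773269653320312), (100.3128890991211, 419.43267822265625), 11.114326477050781)
```

drive_tool([
  {"tz":-12,"spin":-10.6},
  {"tz":-12,"spin":-10.6},
  {"tz":-12,"spin":-10.6},
  {"tz":-12,"spin":-10.6},
  {"tz":-12,"spin":-10.6},
  {"tz":-12,"spin":-10.6},
])

```text
invalid input at $.motion[0]: expected keys tx, ty, tz, spin
```

drive_tool([
  {"tx":57,"ty":23.5},
  {"tx":57,"ty":23.5},
  {"tx":57,"ty":23.5},
  {"tx":57,"ty":23.5},
  {"tx":57,"ty":23.5},
  {"tx":57,"ty":23.5},
  {"tx":57,"ty":23.5},
  {"tx":57,"ty":23.5},
  {"tx":57,"ty":23.5},
  {"tx":57,"ty":23.5},
])

```text
invalid input at $.motion[0]: expected keys tx, ty, tz, spin
```

drive_tool([
  {"tx":57,"ty":23.5},
  {},
  {},
])

```text
invalid input at $.motion[0]: expected keys tx, ty, tz, spin
```

All keys are needed in every row.

drive_tool([
  {"tx":0,"ty":0,"tz":-12,"spin":-10.6},
  {"tx":0,"ty":0,"tz":-12,"spin":-10.6},
  {"tx":0,"ty":0,"tz":-12,"spin":-10.6},
  {"tx":0,"ty":0,"tz":-12,"spin":-10.6},
  {"tx":0,"ty":0,"tz":-12,"spin":-10.6},
  {"tx":0,"ty":0,"tz":-12,"spin":-10.6},
  {"tx":0,"ty":0,"tz":0,"spin":0},
])

```text
time: 1.02
ee_pos: [0.2276, -0.5824, 0.3038]
eef_rot: [180.0, 0.1, 84.9]
contact_force: [0.6, -0.7, -0.1]
width: 0.0856
```

drive_tool([
  {"tx":57,"ty":23.5,"tz":0,"spin":0},
  {"tx":57,"ty":23.5,"tz":0,"spin":0},
  {"tx":57,"ty":23.5,"tz":0,"spin":0},
  {"tx":57,"ty":23.5,"tz":0,"spin":0},
  {"tx":57,"ty":23.5,"tz":0,"spin":0},
  {"tx":57,"ty":23.5,"tz":0,"spin":0},
  {"tx":57,"ty":23.5,"tz":0,"spin":0},
  {"tx":57,"ty":23.5,"tz":0,"spin":0},
  {"tx":57,"ty":23.5,"tz":0,"spin":0},
  {"tx":57,"ty":23.5,"tz":0,"spin":0},
])

```text
time: 2.28
ee_pos: [0.5122, -0.0333, 0.3027]
eef_rot: [-180.0, 0.0, 84.6]
contact_force: [0.7, -0.5, -0.3]
width: 0.0856
```

drive_tool([
  {"tx":57,"ty":23.5,"tz":0,"spin":0},
  {"tx":0,"ty":0,"tz":0,"spin":0},
  {"tx":0,"ty":0,"tz":0,"spin":0},
  {"tx":0,"ty":0,"tz":0,"spin":0},
])

```text
time: 2.78
ee_pos: [0.5398, 0.018, 0.3029]
eef_rot: [-180.0, 0.1, 84.7]
contact_force: [0.2, -0.3, -0.4]
width: 0.0854
```

```bash
cat > look.py <<'E'
from h import *
import sys
s,p,d=snap('wrist',sys.argv[1]+'.png'); P=cloud('wrist',s,d); print(s['ee_pos'].round(4),s['eef_rot'].round(2),s['width'].round(4))
C=dict(deep=(.464,.229),pale=(.467,.0795),mid=(.4537,-.073),light=(.467,-.206),navy=(.606,.184),white=(.6687,-.13))
for n in C: print(n,slab(P,C[n],z0=.027 if n in('navy','white') else 0))
for n,c in dict(Sdeep=(.6184,.1212),Smid=(.6308,.0584),Slight=(.6432,-.0044),Spale=(.6556,-.0672)).items(): print(n,slab(P,c,z0=.027,rad=.035))
b=(abs(P[...,2]-.027)<.006)&(P[...,0]>.4)&(P[...,0]<.75)&(abs(P[...,1])<.3)
n,l,st,_=cv2.connectedComponentsWithStats(b.astype(np.uint8)); i=1+st[1:,4].argmax()
print(st[i],cv2.minAreaRect((P[l==i][:,:2]*1000).astype(np.float32)))
print('table',np.nanmedian(P[(abs(P[...,2])<.01)][:,2]))
E
python3 look.py w1
```

```text
Traceback (most recent call last):
  File "look.py", line 3, in <module>
    s,p,d=snap('wrist',sys.argv[1]+'.png'); P=cloud('wrist',s,d); print(s['ee_pos'].round(4),s['eef_rot'].round(2),s['width'].round(4))
                                                                                                                   ^^^^^^^^^^^^^^^^
AttributeError: 'float' object has no attribute 'round'
```

View pics/w1.png

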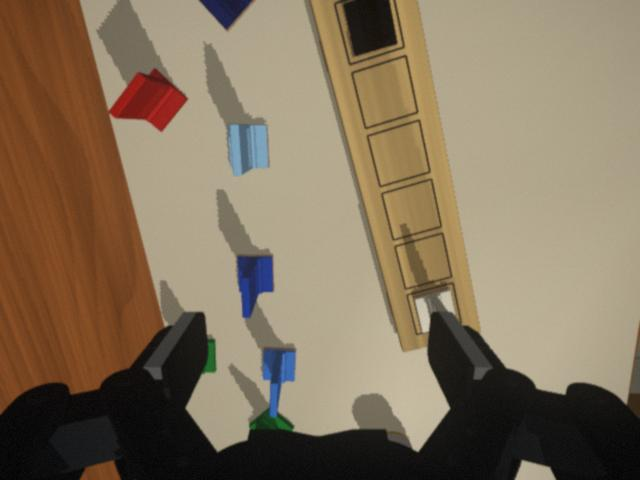

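The wrist view shows the board with its four empty squares at (385,90), (400,153), (411,210) and (424,260). Navy is at (370,25) and white at (433,310). Pale (248,148), mid (254,283) and light (278,370) are in view; deep is cut off at the top (228,10).

```bash
sed -i "s/s\['width'\].round(4)/round(s['width'],4)/" look.py; python3 look.py w1
```

```text
[0.5399 0.0181 0.3031] [-1.7998e+02  5.0000e-02  8.4740e+01] 0.0855
deep 0
pale (578, array([467. ,  81.3]), 'wh', 46.7, 9.7, 'ang', 85.3, 'z', np.float64(73.0))
mid (436, array([453.7, -71.4]), 'wh', 48.4, 9.3, 'ang', 83.9, 'z', np.float64(72.7))
light (318, array([ 466.8, -204.7]), 'wh', 49.3, 9.2, 'ang', 81.6, 'z', np.float64(72.6))
navy (515, array([607.6, 174.9]), 'wh', 28.0, 9.7, 'ang', -79.5, 'z', np.float64(100.0))
white 0
Sdeep 0
Smid 0
Slight 0
Spale 0
[  310     0   171   352 28669] ((638.7605590820312, 21.959732055664062), (100.48994445800781, 407.1741638183594), 11.289506912231445)
table -0.0012653905905626595
```

```bash
cat > go.py <<'E'
# go.py x y yaw [spin_first]: mm, deg -> spin, then tx,ty in the axes after that spin
from h import *
import sys
x,y,yaw=map(float,sys.argv[1:4]); s=observe(); e=s['ee_pos']*1000
dy=(yaw-s['eef_rot'][2]+180)%360-180; a=np.radians(yaw)
D=np.array([x,y])-e[:2]
print('spin',round(-dy,2),'tx',round(D@[np.cos(a),np.sin(a)],1),'ty',round(D@[np.sin(a),-np.cos(a)],1),'dist',round(np.hypot(*D),1),'z',e[2].round(1),'F',s['contact_force'].round(1),'w',round(s['width'],4))
E
```

drive_tool([
  {"tx":27.9,"ty":-39.2,"tz":38,"spin":0},
  {"tx":27.9,"ty":-39.2,"tz":38,"spin":0},
  {"tx":0,"ty":0,"tz":45,"spin":0},
  {"tx":0,"ty":0,"tz":45,"spin":0},
  {"tx":0,"ty":0,"tz":44,"spin":0},
  {"tx":0,"ty":0,"tz":30,"spin":0},
  {"tx":0,"ty":0,"tz":20,"spin":0},
  {"tx":0,"ty":0,"tz":10,"spin":0},
  {"tx":0,"ty":0,"tz":0,"spin":0},
  {"tx":0,"ty":0,"tz":0,"spin":0},
])

```text
time: 4.12
ee_pos: [0.4677, 0.0822, 0.0341]
eef_rot: [179.9, -0.0, 84.9]
contact_force: [0.2, 0.5, -0.2]
width: 0.0852
```

```bash
python3 go.py 467 80.8 85; python3 -c "
from h import *
snap('wrist','w2.png')"
```

```text
spin -0.08 tx -1.5 ty -0.6 dist 1.6 z 34.1 F [ 0.2  0.5 -0.2] w 0.0852
```

View pics/w2.png

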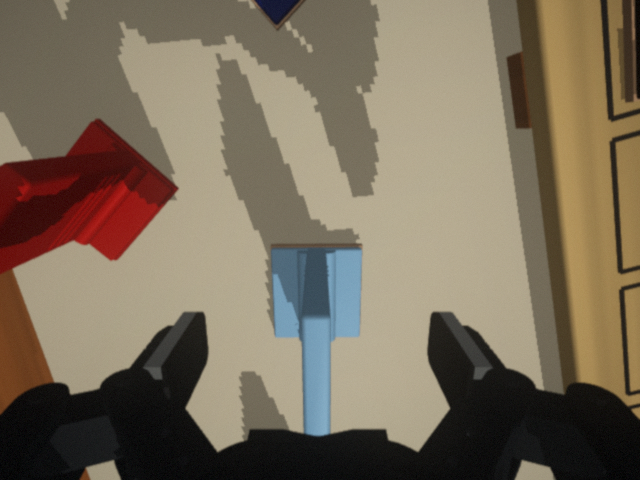

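Pale stands centred between the open fingers (foot at 270–360, 243–335). Closing on it.

drive_tool([
  {"tx":-1.2,"ty":0,"tz":0,"spin":0},
  {"tx":0,"ty":0,"tz":0,"spin":0},
  {"tx":0,"ty":0,"tz":0,"spin":0},
  {"tx":0,"ty":0,"tz":0,"spin":0},
  {"tx":0,"ty":0,"tz":0,"spin":0},
  {"tx":0,"ty":0,"tz":0,"spin":0},
], hand=0, force=40)

```text
time: 4.92
ee_pos: [0.467, 0.0811, 0.0334]
eef_rot: [180.0, 0.0, 85.0]
contact_force: [-0.1, 1.0, 1.4]
width: 0.0089
```

```bash
python3 go.py 656 -66.2 101.25
```

```text
spin -16.3 tx -181.3 ty 156.7 dist 239.6 z 33.4 F [-0.1  1.   1.4] w 0.0089
```

drive_tool([
  {"tx":0,"ty":0,"tz":-25,"spin":0},
  {"tx":0,"ty":0,"tz":-45,"spin":-5.4},
  {"tx":0,"ty":0,"tz":-45,"spin":-5.5},
  {"tx":0,"ty":0,"tz":-25,"spin":-5.4},
  {"tx":-36.3,"ty":31.3,"tz":0,"spin":0},
  {"tx":-36.3,"ty":31.3,"tz":0,"spin":0},
  {"tx":-36.3,"ty":31.3,"tz":0,"spin":0},
  {"tx":-36.3,"ty":31.3,"tz":0,"spin":0},
  {"tx":-36.1,"ty":31.5,"tz":0,"spin":0},
  {"tx":0,"ty":0,"tz":0,"spin":0},
])

```text
time: 6.18
ee_pos: [0.6577, -0.0701, 0.1718]
eef_rot: [-180.0, 0.1, 101.0]
contact_force: [0.4, 0.1, -1.2]
width: 0.0085
```

drive_tool([
  {"tx":0,"ty":0,"tz":0,"spin":0},
  {"tx":0,"ty":0,"tz":0,"spin":0},
])

```text
time: 6.42
ee_pos: [0.6553, -0.0651, 0.1733]
eef_rot: [-180.0, -0.0, 101.3]
contact_force: [0.3, 0.5, -1.3]
width: 0.0084
```

```bash
python3 go.py 656 -66.2 101.25; python3 look.py w3 | grep -v S
```

```text
spin 0.1 tx -1.2 ty 0.4 dist 1.3 z 173.3 F [ 0.3  0.5 -1.3] w 0.0084
[ 0.6553 -0.0651  0.1733] [-1.7998e+02 -2.0000e-02  1.0135e+02] 0.0084
deep 0
pale 0
mid (1858, array([453.7, -71.8]), 'wh', 48.7, 11.0, 'ang', 84.6, 'z', np.float64(72.2))
light (1156, array([ 467.1, -204.6]), 'wh', 49.1, 9.7, 'ang', 81.3, 'z', np.float64(72.2))
navy 0
white 0
[  244     0   150   345 35633] ((650.336669921875, -38.17768859863281), (100.3681411743164, 262.0384826660156), 11.286286354064941)
table -0.001072477118647247
```

View pics/w3.png

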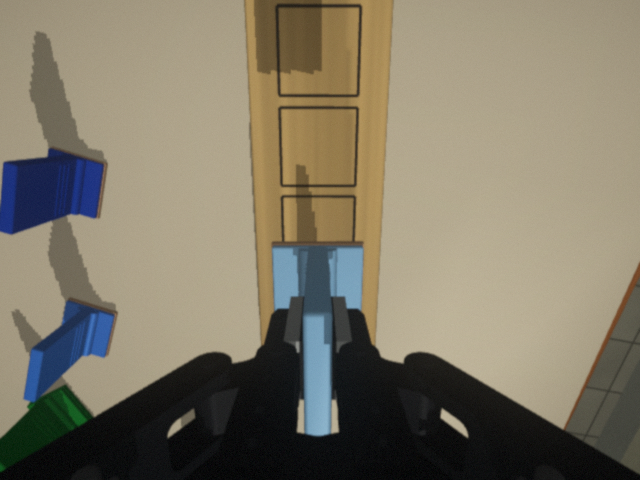

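Pale is held upright over its square; the squares beyond it are at (318,50) and (318,146). I'm checking the board's lengthwise position from the pencil gaps.

```bash
python3 - <<'E'
from h import *
s=observe(); p,d=eyes.snapshot('wrist'); P=cloud('wrist',s,d)
g=cv2.cvtColor(p,cv2.COLOR_RGB2GRAY).astype(float)
for c in (325,335,345):
    col=g[:240,c]; r=[i for i in range(2,238) if col[i]<110 and col[i]==col[i-2:i+3].min()]
    u=np.array([-.195,.981]); 
    print(c,[(i,round(float((P[i,c,:2]*1000-[637.3,28])@u),1)) for i in r])
E
```

```text
325 [(5, 59.8), (95, 3.7), (107, -4.3), (185, -60.2), (196, -68.5)]
335 [(5, 59.5), (95, 3.9), (107, -4.2), (185, -60.0), (195, -67.8), (196, -68.5)]
345 [(5, 60.3), (95, 3.9), (107, -4.1), (185, -59.9), (196, -68.3)]
```

drive_tool([
  {"tx":-1.2,"ty":0.4,"tz":25,"spin":0.1},
  {"tx":0,"ty":0,"tz":40,"spin":0},
  {"tx":0,"ty":0,"tz":28,"spin":0},
  {"tx":0,"ty":0,"tz":12,"spin":0},
  {"tx":0,"ty":0,"tz":4,"spin":0},
  {"tx":0,"ty":0,"tz":0,"spin":0},
  {"tx":0,"ty":0,"tz":0,"spin":0},
  {"tx":0,"ty":0,"tz":0,"spin":0},
])

```text
time: 7.52
ee_pos: [0.6571, -0.0673, 0.0651]
eef_rot: [179.9, 0.0, 101.1]
contact_force: [0.5, -1.3, -1.0]
width: 0.0085
```

```bash
python3 go.py 656 -66.2 101.25
```

```text
spin -0.1 tx 1.3 ty -0.9 dist 1.6 z 65.1 F [ 0.5 -1.3 -1. ] w 0.0085
```

drive_tool([
  {"tx":0.6,"ty":-0.4,"tz":2,"spin":0},
  {"tx":0,"ty":0,"tz":1.5,"spin":0},
  {"tx":0,"ty":0,"tz":0,"spin":0},
  {"tx":0,"ty":0,"tz":0,"spin":0},
])

```text
time: 8.02
ee_pos: [0.6561, -0.0668, 0.0607]
eef_rot: [-180.0, -0.0, 101.2]
contact_force: [-0.7, -0.6, -0.7]
width: 0.0084
```

```bash
python3 go.py 656 -66.2 101.25;python3 -c "
from h import *
snap('wrist')"; python3 go.py 656 -66.2 101.25
```

```text
spin -0.1 tx 0.6 ty -0.0 dist 0.6 z 60.7 F [-0.7 -0.6 -0.7] w 0.0084
spin -0.1 tx 0.7 ty -0.1 dist 0.7 z 60.8 F [-0.6 -0.2 -0.7] w 0.0081
```

drive_tool([
  {"tx":0.4,"ty":0,"tz":0.5,"spin":0},
  {"tx":0,"ty":0,"tz":0,"spin":0},
])

```text
time: 8.32
ee_pos: [0.6562, -0.0665, 0.0605]
eef_rot: [180.0, 0.0, 101.2]
contact_force: [-0.6, 0.4, 0.3]
width: 0.0085
```

drive_tool([
  {"tx":0,"ty":0,"tz":0.5,"spin":0},
  {"tx":0,"ty":0,"tz":0,"spin":0},
])

```text
time: 8.57
ee_pos: [0.6562, -0.0665, 0.0604]
eef_rot: [180.0, 0.0, 101.1]
contact_force: [-2.2, -0.0, 6.2]
width: 0.0084
```

drive_tool([
  {"tx":0,"ty":0,"tz":0,"spin":0},
  {"tx":0,"ty":0,"tz":0,"spin":0},
  {"tx":0,"ty":0,"tz":0,"spin":0},
  {"tx":0,"ty":0,"tz":0,"spin":0},
  {"tx":0,"ty":0,"tz":-20,"spin":0},
  {"tx":0,"ty":0,"tz":-50,"spin":0},
  {"tx":0,"ty":0,"tz":-50,"spin":0},
  {"tx":0,"ty":0,"tz":-20,"spin":0},
  {"tx":0,"ty":0,"tz":0,"spin":0},
  {"tx":0,"ty":0,"tz":0,"spin":0},
], hand=1)

```text
time: 9.82
ee_pos: [0.6557, -0.0665, 0.1996]
eef_rot: [-180.0, 0.0, 101.2]
contact_force: [0.8, 0.0, -1.0]
width: 0.085
```

```bash
python3 go.py 467 -204.7 81.5; python3 - <<'E'
from h import *
s,p,d=snap('top','top1.png'); P=cloud('top',s,d)
print(slab(P,(.656,-.066),z0=.027,rad=.04)); cv2.imwrite('pics/t1.png',cv2.resize(p[100:340,200:480,::-1],None,fx=2.5,fy=2.5))
E
```

```text
spin 19.66 tx -164.6 ty -166.2 dist 233.9 z 199.6 F [ 0.8  0.  -1. ] w 0.085
(36, array([653.5, -53.2]), 'wh', 19.4, 9.0, 'ang', -79.4, 'z', np.float64(102.1))
```

View pics/t1.png

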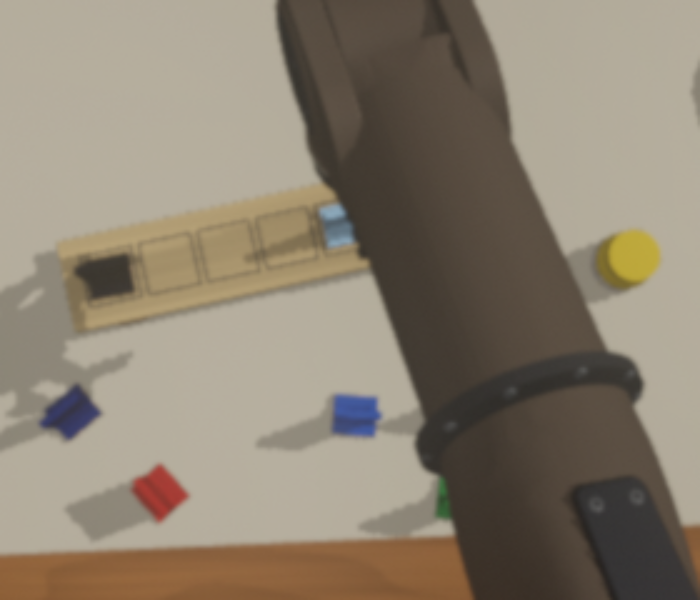

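Pale is standing on its square at (337,225), half hidden by the arm. Next is light.

drive_tool([
  {"tx":0,"ty":0,"tz":0,"spin":9.8},
  {"tx":0,"ty":0,"tz":0,"spin":9.8},
  {"tx":-41.1,"ty":-41.5,"tz":0,"spin":0},
  {"tx":-41.1,"ty":-41.5,"tz":0,"spin":0},
  {"tx":-41.2,"ty":-41.6,"tz":0,"spin":0},
  {"tx":-41.2,"ty":-41.6,"tz":0,"spin":0},
  {"tx":0,"ty":0,"tz":36,"spin":0},
  {"tx":0,"ty":0,"tz":40,"spin":0},
  {"tx":0,"ty":0,"tz":30,"spin":0},
  {"tx":0,"ty":0,"tz":0,"spin":0},
])

```text
time: 11.12
ee_pos: [0.4653, -0.2041, 0.0914]
eef_rot: [-179.7, -0.1, 81.6]
contact_force: [1.5, 0.9, 0.7]
width: 0.0855
```

drive_tool([
  {"tx":0,"ty":0,"tz":0,"spin":0},
  {"tx":0,"ty":0,"tz":0,"spin":0},
])

```text
time: 11.38
ee_pos: [0.4684, -0.205, 0.095]
eef_rot: [179.9, 0.0, 81.6]
contact_force: [0.4, 0.2, -0.2]
width: 0.0851
```

```bash
python3 go.py 467 -204.7 81.5; python3 -c "
from h import *
snap('wrist','w4.png')"
```

```text
spin 0.06 tx 0.1 ty -1.4 dist 1.4 z 95.0 F [ 0.4  0.2 -0.2] w 0.0851
```

View pics/w4.png

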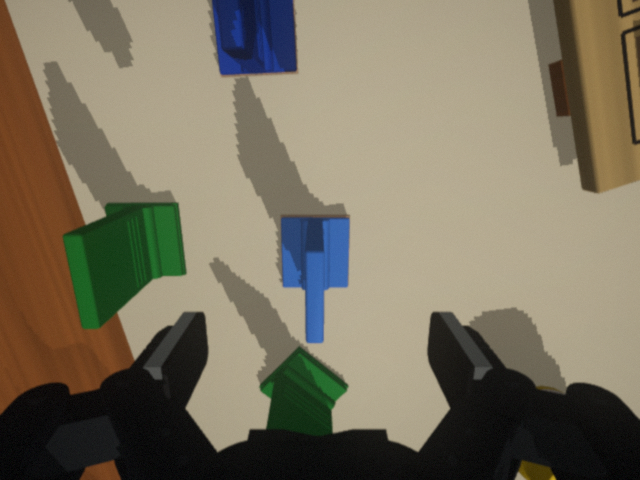

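Light (315,280) is centred between the fingers. The green look-alikes (140,260) and (300,390) are clear of the pads.

drive_tool([
  {"tx":0,"ty":-1.2,"tz":25,"spin":0},
  {"tx":0,"ty":0,"tz":25,"spin":0},
  {"tx":0,"ty":0,"tz":11.5,"spin":0},
  {"tx":0,"ty":0,"tz":0,"spin":0},
  {"tx":0,"ty":0,"tz":0,"spin":0},
  {"tx":0,"ty":0,"tz":0,"spin":0},
])

```text
time: 12.18
ee_pos: [0.4669, -0.2049, 0.0331]
eef_rot: [179.9, 0.0, 81.5]
contact_force: [-0.0, -0.2, 0.3]
width: 0.0854
```

drive_tool([
  {"tx":0,"ty":0,"tz":0,"spin":0},
  {"tx":0,"ty":0,"tz":0,"spin":0},
  {"tx":0,"ty":0,"tz":0,"spin":0},
  {"tx":0,"ty":0,"tz":0,"spin":0},
  {"tx":0,"ty":0,"tz":0,"spin":0},
], hand=0, force=40)

```text
time: 12.8
ee_pos: [0.4662, -0.2046, 0.0322]
eef_rot: [-180.0, 0.0, 81.6]
contact_force: [0.2, -0.4, -0.8]
width: 0.0085
```

```bash
python3 go.py 467 -204.7 81.5;python3 go.py 643.5 -3.4 101.25
```

```text
spin 0.06 tx 0.0 ty 0.8 dist 0.8 z 32.2 F [ 0.2 -0.4 -0.8] w 0.0085
spin -19.69 tx 162.8 ty 213.1 dist 268.2 z 32.2 F [ 0.2 -0.4 -0.8] w 0.0085
```

drive_tool([
  {"tx":0,"ty":0,"tz":-25,"spin":0},
  {"tx":0,"ty":0,"tz":-45,"spin":-6.5},
  {"tx":0,"ty":0,"tz":-45,"spin":-6.6},
  {"tx":0,"ty":0,"tz":-35,"spin":-6.6},
  {"tx":27.1,"ty":35.5,"tz":0,"spin":0},
  {"tx":27.1,"ty":35.5,"tz":0,"spin":0},
  {"tx":27.1,"ty":35.5,"tz":0,"spin":0},
  {"tx":27.1,"ty":35.5,"tz":0,"spin":0},
  {"tx":27.2,"ty":35.5,"tz":0,"spin":0},
  {"tx":27.2,"ty":35.6,"tz":0,"spin":0},
])

```text
time: 14.05
ee_pos: [0.6442, -0.0024, 0.1819]
eef_rot: [-180.0, 0.0, 101.2]
contact_force: [0.3, -0.3, -1.1]
width: 0.0084
```

drive_tool([
  {"tx":0,"ty":0,"tz":20,"spin":0},
  {"tx":0,"ty":0,"tz":35,"spin":0},
  {"tx":0,"ty":0,"tz":25,"spin":0},
  {"tx":0,"ty":0,"tz":0,"spin":0},
  {"tx":0,"ty":0,"tz":0,"spin":0},
  {"tx":0,"ty":0,"tz":0,"spin":0},
])

```text
time: 14.8
ee_pos: [0.6443, -0.0034, 0.1037]
eef_rot: [179.9, 0.0, 101.2]
contact_force: [-0.5, 0.4, -0.3]
width: 0.0083
```

```bash
python3 go.py 643.5 -3.4 101.25; python3 look.py w5 | egrep "mid|deep|navy"
```

```text
spin -0.01 tx 0.1 ty -0.7 dist 0.8 z 103.7 F [-0.5  0.4 -0.3] w 0.0083
deep 0
mid 0
navy 0
Sdeep 0
Smid 0
```

drive_tool([
  {"tx":0,"ty":-0.6,"tz":20,"spin":0},
  {"tx":0,"ty":0,"tz":15,"spin":0},
  {"tx":0,"ty":0,"tz":6,"spin":0},
  {"tx":0,"ty":0,"tz":1.2,"spin":0},
  {"tx":0,"ty":0,"tz":0,"spin":0},
  {"tx":0,"ty":0,"tz":0,"spin":0},
  {"tx":0,"ty":0,"tz":0,"spin":0},
])

```text
time: 15.72
ee_pos: [0.6431, -0.0035, 0.0603]
eef_rot: [180.0, 0.0, 101.3]
contact_force: [-0.1, -0.3, -1.1]
width: 0.0085
```

drive_tool([
  {"tx":0,"ty":0,"tz":0.7,"spin":0},
  {"tx":0,"ty":0,"tz":0,"spin":0},
])

```text
time: 15.98
ee_pos: [0.6429, -0.0035, 0.0594]
eef_rot: [-180.0, 0.0, 101.3]
contact_force: [-0.6, -0.5, -1.2]
width: 0.0082
```

```bash
python3 go.py 643.5 -3.4 101.25
```

```text
spin 0.0 tx 0.0 ty 0.6 dist 0.6 z 59.4 F [-0.6 -0.5 -1.2] w 0.0082
```

drive_tool([
  {"tx":0,"ty":0.4,"tz":0.5,"spin":0},
  {"tx":0,"ty":0,"tz":0,"spin":0},
])

```text
time: 16.23
ee_pos: [0.6431, -0.0035, 0.0593]
eef_rot: [-180.0, 0.0, 101.3]
contact_force: [-3.5, -0.5, 5.0]
width: 0.0088
```

drive_tool([
  {"tx":0,"ty":0,"tz":0.5,"spin":0},
  {"tx":0,"ty":0,"tz":0,"spin":0},
])

```text
time: 16.48
ee_pos: [0.6432, -0.0035, 0.0593]
eef_rot: [-180.0, 0.0, 101.3]
contact_force: [-5.7, -1.0, 9.9]
width: 0.0086
```

Touched down at 10 N. I'll release, rise and head for mid.

drive_tool([
  {"tx":0,"ty":0,"tz":0,"spin":0},
  {"tx":0,"ty":0,"tz":0,"spin":0},
  {"tx":0,"ty":0,"tz":0,"spin":0},
  {"tx":0,"ty":0,"tz":0,"spin":0},
  {"tx":0,"ty":0,"tz":-20,"spin":0},
  {"tx":0,"ty":0,"tz":-50,"spin":0},
  {"tx":0,"ty":0,"tz":-50,"spin":0},
  {"tx":0,"ty":0,"tz":-20,"spin":0},
  {"tx":0,"ty":0,"tz":0,"spin":0},
  {"tx":0,"ty":0,"tz":0,"spin":0},
], hand=1)

```text
time: 17.73
ee_pos: [0.6429, -0.0036, 0.1982]
eef_rot: [-180.0, 0.0, 101.3]
contact_force: [-0.4, 0.3, -0.4]
width: 0.0854
```

```bash
python3 go.py 453.7 -71.6 84.1
```

```text
spin 17.15 tx -87.1 ty -181.2 dist 201.1 z 198.2 F [-0.4  0.3 -0.4] w 0.0854
```

drive_tool([
  {"tx":0,"ty":0,"tz":0,"spin":8.6},
  {"tx":0,"ty":0,"tz":0,"spin":8.6},
  {"tx":-21.8,"ty":-45.3,"tz":0,"spin":0},
  {"tx":-21.8,"ty":-45.3,"tz":0,"spin":0},
  {"tx":-21.8,"ty":-45.3,"tz":0,"spin":0},
  {"tx":-21.8,"ty":-45.3,"tz":0,"spin":0},
  {"tx":0,"ty":0,"tz":36,"spin":0},
  {"tx":0,"ty":0,"tz":40,"spin":0},
  {"tx":0,"ty":0,"tz":28,"spin":0},
  {"tx":0,"ty":0,"tz":0,"spin":0},
])

```text
time: 18.98
ee_pos: [0.4518, -0.0711, 0.0923]
eef_rot: [-179.7, -0.0, 84.1]
contact_force: [-0.7, -0.0, 0.6]
width: 0.0855
```

drive_tool([
  {"tx":0,"ty":0,"tz":0,"spin":0},
  {"tx":0,"ty":0,"tz":0,"spin":0},
])

```text
time: 19.23
ee_pos: [0.4548, -0.0714, 0.0954]
eef_rot: [179.9, 0.0, 84.1]
contact_force: [-0.0, 0.9, 0.4]
width: 0.0854
```

```bash
python3 go.py 453.7 -71.6 84.1; python3 -c "
from h import *
snap('wrist','w6.png')"
```

```text
spin -0.05 tx -0.3 ty -1.1 dist 1.2 z 95.4 F [-0.   0.9  0.4] w 0.0854
```

View pics/w6.png

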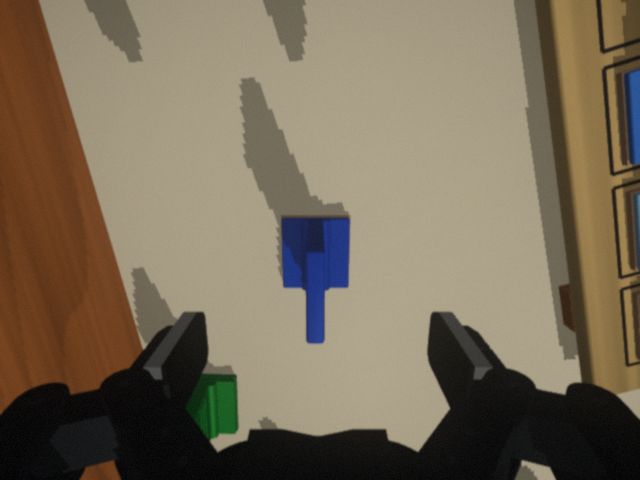

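Mid (315,280) is centred, and the green tile (215,405) is about 10 cm to the side. The pale and light tiles show in their squares at the right edge.

drive_tool([
  {"tx":-0.2,"ty":-1.0,"tz":25,"spin":0},
  {"tx":0,"ty":0,"tz":25,"spin":0},
  {"tx":0,"ty":0,"tz":12,"spin":0},
  {"tx":0,"ty":0,"tz":0,"spin":0},
  {"tx":0,"ty":0,"tz":0,"spin":0},
  {"tx":0,"ty":0,"tz":0,"spin":0},
])

```text
time: 20.02
ee_pos: [0.4536, -0.0715, 0.0331]
eef_rot: [179.9, 0.0, 84.0]
contact_force: [0.0, -0.3, -0.1]
width: 0.0849
```

drive_tool([
  {"tx":0,"ty":0,"tz":0,"spin":0},
  {"tx":0,"ty":0,"tz":0,"spin":0},
  {"tx":0,"ty":0,"tz":0,"spin":0},
  {"tx":0,"ty":0,"tz":0,"spin":0},
  {"tx":0,"ty":0,"tz":0,"spin":0},
], hand=0, force=40)

```text
time: 20.65
ee_pos: [0.453, -0.0715, 0.0323]
eef_rot: [-180.0, 0.0, 84.1]
contact_force: [0.4, 1.2, -1.1]
width: 0.008
```

```bash
python3 go.py 453.7 -71.6 84.1;python3 go.py 631.1 59.4 101.25
```

```text
spin -0.04 tx -0.0 ty 0.7 dist 0.7 z 32.3 F [ 0.4  1.2 -1.1] w 0.008
spin -17.19 tx 93.6 ty 200.2 dist 221.0 z 32.3 F [ 0.4  1.2 -1.1] w 0.008
```

drive_tool([
  {"tx":0,"ty":0,"tz":-25,"spin":0},
  {"tx":0,"ty":0,"tz":-45,"spin":-5.7},
  {"tx":0,"ty":0,"tz":-45,"spin":-5.7},
  {"tx":0,"ty":0,"tz":-35,"spin":-5.8},
  {"tx":18.7,"ty":40,"tz":0,"spin":0},
  {"tx":18.7,"ty":40,"tz":0,"spin":0},
  {"tx":18.7,"ty":40,"tz":0,"spin":0},
  {"tx":18.7,"ty":40,"tz":0,"spin":0},
  {"tx":18.8,"ty":40.2,"tz":0,"spin":0},
  {"tx":0,"ty":0,"tz":0,"spin":0},
])

```text
time: 21.9
ee_pos: [0.6325, 0.0626, 0.1817]
eef_rot: [180.0, -0.1, 101.4]
contact_force: [-1.1, 0.3, -0.5]
width: 0.0085
```

drive_tool([
  {"tx":0,"ty":0,"tz":20,"spin":0},
  {"tx":0,"ty":0,"tz":35,"spin":0},
  {"tx":0,"ty":0,"tz":25,"spin":0},
  {"tx":0,"ty":0,"tz":0,"spin":0},
  {"tx":0,"ty":0,"tz":0,"spin":0},
  {"tx":0,"ty":0,"tz":0,"spin":0},
])

```text
time: 22.65
ee_pos: [0.6317, 0.0594, 0.1036]
eef_rot: [179.9, 0.0, 101.2]
contact_force: [-0.3, -0.4, -1.3]
width: 0.0085
```

```bash
python3 go.py 631.1 59.4 101.25
```

```text
spin -0.01 tx 0.1 ty -0.6 dist 0.6 z 103.6 F [-0.3 -0.4 -1.3] w 0.0085
```

drive_tool([
  {"tx":0,"ty":0,"tz":20,"spin":0},
  {"tx":0,"ty":0,"tz":15,"spin":0},
  {"tx":0,"ty":0,"tz":6,"spin":0},
  {"tx":0,"ty":0,"tz":1.2,"spin":0},
  {"tx":0,"ty":0,"tz":0,"spin":0},
  {"tx":0,"ty":0,"tz":0,"spin":0},
  {"tx":0,"ty":0,"tz":0.7,"spin":0},
  {"tx":0,"ty":0,"tz":0,"spin":0},
])

```text
time: 23.65
ee_pos: [0.6312, 0.0594, 0.0595]
eef_rot: [180.0, 0.0, 101.3]
contact_force: [0.6, -1.0, -1.3]
width: 0.0083
```

```bash
python3 go.py 631.1 59.4 101.25
```

```text
spin 0.0 tx 0.1 ty -0.1 dist 0.1 z 59.5 F [ 0.6 -1.  -1.3] w 0.0083
```

drive_tool([
  {"tx":0,"ty":0,"tz":0.5,"spin":0},
  {"tx":0,"ty":0,"tz":0,"spin":0},
])

```text
time: 23.9
ee_pos: [0.6313, 0.0594, 0.0594]
eef_rot: [180.0, 0.0, 101.3]
contact_force: [-0.2, -1.1, 4.4]
width: 0.0088
```

drive_tool([
  {"tx":0,"ty":0,"tz":0.3,"spin":0},
  {"tx":0,"ty":0,"tz":0,"spin":0},
])

```text
time: 24.15
ee_pos: [0.6313, 0.0594, 0.0594]
eef_rot: [180.0, 0.0, 101.2]
contact_force: [-2.4, -1.3, 7.9]
width: 0.0087
```

drive_tool([
  {"tx":0,"ty":0,"tz":0,"spin":0},
  {"tx":0,"ty":0,"tz":0,"spin":0},
  {"tx":0,"ty":0,"tz":0,"spin":0},
  {"tx":0,"ty":0,"tz":0,"spin":0},
  {"tx":0,"ty":0,"tz":-20,"spin":0},
  {"tx":0,"ty":0,"tz":-50,"spin":0},
  {"tx":0,"ty":0,"tz":-50,"spin":0},
  {"tx":0,"ty":0,"tz":-20,"spin":0},
  {"tx":0,"ty":0,"tz":0,"spin":0},
  {"tx":0,"ty":0,"tz":0,"spin":0},
], hand=1)

```text
time: 25.4
ee_pos: [0.6307, 0.0592, 0.1984]
eef_rot: [-180.0, 0.0, 101.3]
contact_force: [-0.1, -0.0, -0.6]
width: 0.085
```

```bash
python3 go.py 464 230.3 129.4
```

```text
spin -28.15 tx 238.1 ty -20.2 dist 238.9 z 198.4 F [-0.1 -0.  -0.6] w 0.085
```

drive_tool([
  {"tx":0,"ty":0,"tz":0,"spin":-9.4},
  {"tx":0,"ty":0,"tz":0,"spin":-9.4},
  {"tx":0,"ty":0,"tz":0,"spin":-9.35},
  {"tx":47.6,"ty":-4,"tz":0,"spin":0},
  {"tx":47.6,"ty":-4,"tz":0,"spin":0},
  {"tx":47.6,"ty":-4,"tz":0,"spin":0},
  {"tx":47.6,"ty":-4,"tz":0,"spin":0},
  {"tx":47.7,"ty":-4.2,"tz":0,"spin":0},
  {"tx":0,"ty":0,"tz":0,"spin":0},
  {"tx":0,"ty":0,"tz":0,"spin":0},
])

```text
time: 26.65
ee_pos: [0.4643, 0.2299, 0.198]
eef_rot: [-179.9, 0.0, 129.4]
contact_force: [-0.0, -1.2, 0.2]
width: 0.0854
```

```bash
python3 go.py 464 230.3 129.4; python3 look.py w7 | egrep "^deep|navy"
```

```text
spin 0.02 tx 0.5 ty -0.0 dist 0.5 z 198.0 F [-0.  -1.2  0.2] w 0.0854
deep (800, array([462.8, 231.3]), 'wh', 47.3, 9.0, 'ang', -51.7, 'z', np.float64(73.2))
navy (1038, array([605. , 184.8]), 'wh', 47.5, 10.7, 'ang', -80.1, 'z', np.float64(99.4))
```

View pics/w7.png

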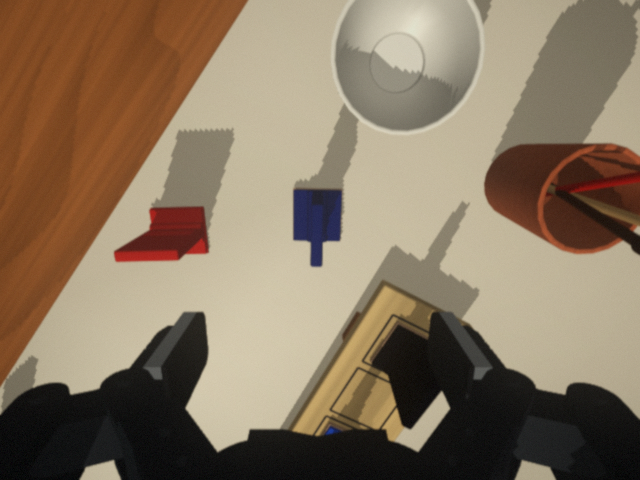

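Deep (317,225) is in line between the fingers, with red (165,235), the bowl and the mug clear of the path.

drive_tool([
  {"tx":1.5,"ty":0,"tz":30,"spin":0.4},
  {"tx":0,"ty":0,"tz":50,"spin":0},
  {"tx":0,"ty":0,"tz":45,"spin":0},
  {"tx":0,"ty":0,"tz":25,"spin":0},
  {"tx":0,"ty":0,"tz":14.5,"spin":0},
  {"tx":0,"ty":0,"tz":0,"spin":0},
  {"tx":0,"ty":0,"tz":0,"spin":0},
  {"tx":0,"ty":0,"tz":0,"spin":0},
])

```text
time: 27.7
ee_pos: [0.4641, 0.232, 0.0352]
eef_rot: [179.9, 0.0, 129.0]
contact_force: [0.3, 0.0, 0.2]
width: 0.0855
```

drive_tool([
  {"tx":0,"ty":0,"tz":0,"spin":0},
  {"tx":0,"ty":0,"tz":0,"spin":0},
  {"tx":0,"ty":0,"tz":0,"spin":0},
  {"tx":0,"ty":0,"tz":0,"spin":0},
  {"tx":0,"ty":0,"tz":0,"spin":0},
], hand=0, force=40)

```text
time: 28.32
ee_pos: [0.4633, 0.2317, 0.0341]
eef_rot: [-180.0, -0.0, 129.0]
contact_force: [0.8, 0.2, -2.1]
width: 0.0084
```

```bash
python3 go.py 463.2 231 129.4;python3 go.py 618.6 122.2 101.25
```

```text
spin -0.39 tx -0.4 ty -0.5 dist 0.7 z 34.1 F [ 0.8  0.2 -2.1] w 0.0084
spin 27.76 tx -137.7 ty 130.9 dist 190.0 z 34.1 F [ 0.8  0.2 -2.1] w 0.0084
```

drive_tool([
  {"tx":0,"ty":0,"tz":-25,"spin":0},
  {"tx":0,"ty":0,"tz":-45,"spin":9.2},
  {"tx":0,"ty":0,"tz":-45,"spin":9.3},
  {"tx":0,"ty":0,"tz":-35,"spin":9.3},
  {"tx":-34.4,"ty":32.7,"tz":0,"spin":0},
  {"tx":-34.4,"ty":32.7,"tz":0,"spin":0},
  {"tx":-34.4,"ty":32.7,"tz":0,"spin":0},
  {"tx":-34.4,"ty":32.8,"tz":0,"spin":0},
  {"tx":0,"ty":0,"tz":0,"spin":0},
  {"tx":0,"ty":0,"tz":0,"spin":0},
])

```text
time: 29.58
ee_pos: [0.6179, 0.1227, 0.1837]
eef_rot: [-179.9, -0.0, 101.2]
contact_force: [-0.1, -0.5, -1.1]
width: 0.0087
```

```bash
python3 go.py 618.6 122.2 101.25
```

```text
spin -0.03 tx -0.6 ty 0.6 dist 0.9 z 183.7 F [-0.1 -0.5 -1.1] w 0.0087
```

drive_tool([
  {"tx":-0.4,"ty":0,"tz":20,"spin":0},
  {"tx":0,"ty":0,"tz":35,"spin":0},
  {"tx":0,"ty":0,"tz":30,"spin":0},
  {"tx":0,"ty":0,"tz":20,"spin":0},
  {"tx":0,"ty":0,"tz":12,"spin":0},
  {"tx":0,"ty":0,"tz":4,"spin":0},
  {"tx":0,"ty":0,"tz":0,"spin":0},
  {"tx":0,"ty":0,"tz":0,"spin":0},
  {"tx":0,"ty":0,"tz":0,"spin":0},
])

```text
time: 30.7
ee_pos: [0.6191, 0.1218, 0.0639]
eef_rot: [179.9, 0.0, 101.2]
contact_force: [-0.2, 0.1, -1.8]
width: 0.0083
```

```bash
python3 go.py 618.6 122.2 101.25
```

```text
spin -0.05 tx 0.4 ty -0.4 dist 0.6 z 63.9 F [-0.2  0.1 -1.8] w 0.0083
```

drive_tool([
  {"tx":0.2,"ty":0,"tz":1.5,"spin":0},
  {"tx":0,"ty":0,"tz":0.7,"spin":0},
  {"tx":0,"ty":0,"tz":0,"spin":0},
  {"tx":0,"ty":0,"tz":0,"spin":0},
])

```text
time: 31.2
ee_pos: [0.6186, 0.122, 0.061]
eef_rot: [-180.0, 0.0, 101.2]
contact_force: [-0.7, -0.6, -0.5]
width: 0.0085
```

drive_tool([
  {"tx":0,"ty":0,"tz":0.6,"spin":0},
  {"tx":0,"ty":0,"tz":0,"spin":0},
])

```text
time: 31.45
ee_pos: [0.6187, 0.122, 0.061]
eef_rot: [180.0, 0.0, 101.2]
contact_force: [-2.6, -0.5, 5.8]
width: 0.0087
```

```bash
python3 go.py 618.6 122.2 101.25
```

```text
spin -0.05 tx 0.2 ty -0.0 dist 0.2 z 61.0 F [-2.6 -0.5  5.8] w 0.0087
```

drive_tool([
  {"tx":0,"ty":0,"tz":0,"spin":0},
  {"tx":0,"ty":0,"tz":0,"spin":0},
  {"tx":0,"ty":0,"tz":0,"spin":0},
  {"tx":0,"ty":0,"tz":0,"spin":0},
  {"tx":0,"ty":0,"tz":-20,"spin":0},
  {"tx":0,"ty":0,"tz":-50,"spin":0},
  {"tx":0,"ty":0,"tz":-50,"spin":0},
  {"tx":0,"ty":0,"tz":-50,"spin":0},
  {"tx":0,"ty":0,"tz":-50,"spin":0},
  {"tx":0,"ty":0,"tz":-30,"spin":0},
], hand=1)

```text
time: 32.7
ee_pos: [0.6188, 0.1228, 0.3151]
eef_rot: [179.7, -0.0, 101.2]
contact_force: [0.5, -1.0, -1.2]
width: 0.0856
```

drive_tool([
  {"tx":-45,"ty":-25,"tz":0,"spin":0},
  {"tx":-45,"ty":-25,"tz":0,"spin":0},
  {"tx":-45,"ty":-25,"tz":0,"spin":0},
  {"tx":0,"ty":0,"tz":0,"spin":0},
  {"tx":0,"ty":0,"tz":0,"spin":0},
  {"tx":0,"ty":0,"tz":0,"spin":0},
])

```text
time: 33.45
ee_pos: [0.5715, -0.0232, 0.311]
eef_rot: [179.9, -0.0, 101.3]
contact_force: [0.0, 0.6, -0.3]
width: 0.0853
```

```bash
python3 look.py w8; python3 -c "
from h import *
snap('side','side1.png')"
```

```text
[ 0.5715 -0.0232  0.311 ] [ 1.7995e+02 -3.0000e-02  1.0135e+02] 0.0853
deep 0
pale 0
mid 0
light 0
navy (170, array([611.7, 153.1]), 'wh', 26.9, 8.7, 'ang', -77.2, 'z', np.float64(99.5))
white (480, array([ 666.4, -118.7]), 'wh', 66.3, 9.3, 'ang', -79.2, 'z', np.float64(99.8))
Sdeep (807, array([618.7, 121.4]), 'wh', 47.8, 9.7, 'ang', -78.9, 'z', np.float64(100.1))
Smid (667, array([631.1,  59.4]), 'wh', 47.2, 9.5, 'ang', -78.7, 'z', np.float64(100.1))
Slight (577, array([642.9,  -3.3]), 'wh', 47.7, 9.5, 'ang', -78.1, 'z', np.float64(100.0))
Spale (515, array([655.9, -65.5]), 'wh', 48.1, 9.4, 'ang', -79.0, 'z', np.float64(99.9))
[  337     0   107   333 20179] ((642.3187866210938, 3.9298858642578125), (100.56414031982422, 369.309326171875), 11.294856071472168)
table -0.0012743088893613086
```

View pics/w8.png

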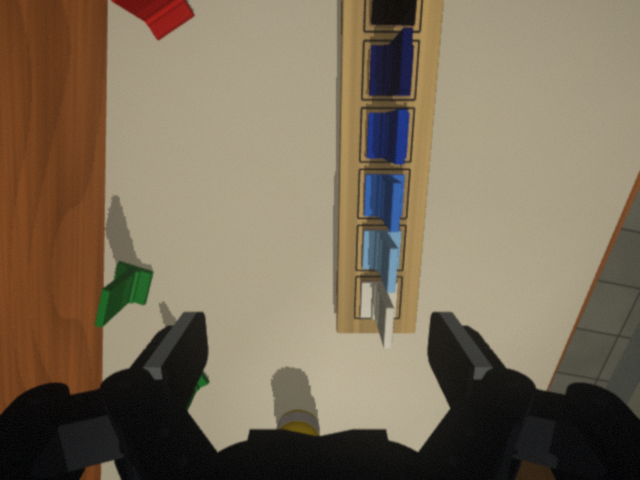

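View pics/side1.png

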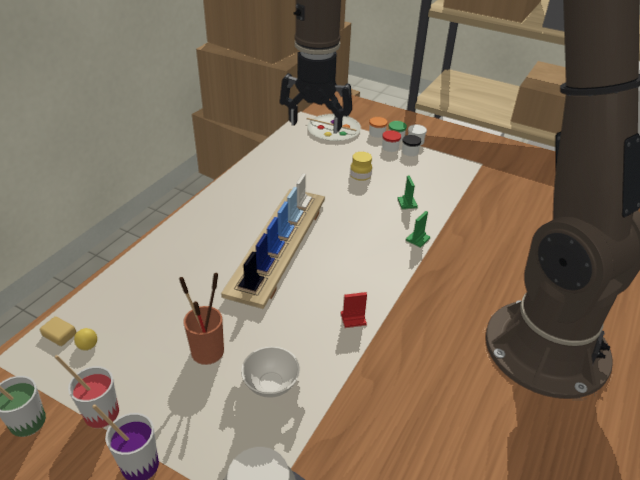

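The wrist view shows the row white (380,310), pale (380,260), light (385,200), mid (387,137), deep (392,68) and navy (395,10). All are upright and inside their squares, within about 1 mm and 1°. In the side view the bystanders and look-alikes are where they were.

```bash
python3 -c "
from h import *
print(workorder.job_done())"
```

```text
the job is handed in; nothing more can be done
None
```

The four blue tiles stand on the four inner squares, and I handed the job in with the robot's clock at about 34 s. From white to navy the row runs pale, light, mid, deep.

- **Position:** the last wrist-camera measurement put each tile within about 1 mm of its square's centre and about 1° of square to the board, with all four upright.
- **Setting down:** I lowered each tile until it touched the board at 10 N or less, then opened the gripper.
- **Left alone:** the end tiles, mug, jar, bowl and the red and green look-alikes look unmoved in the final side picture. I judged that by eye rather than measuring it.

The last wrist measurement did not give clean figures for the two end tiles: navy was cut off by the picture edge, and white's reading took in part of pale. Neither was touched, and the heights from the wrist camera read about 2 mm low throughout. No check failed.

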